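# Ready the bench scale and tare the dish

## Task

Get the scale that carries the glass dish ready for weighing, pressing its controls with the closed fingers in this order: press the far half of the power rocker (at the left of its panel) fully down to switch it on, then press the right half of the unit rocker (in the middle) fully down for grams, and last press the round tare button all the way down and let it come up again. Leave the dish standing where it is, lift nothing, and do not work the spare scale or shift the jar, tin, oil bottle, carton, mug and spoon around them.

Things in the scene. Friction and masses are not known exactly. Their poses are not given: they have to be found in the camera images.
- scale: the scale to use, with the glass dish on its platform: white, fixed, 280 mm (x) by 200 mm (y). Origin: centre of its underside; +x from key panel to platform, +y to its left seen from the panel. Panel 40 mm high, x -140 to -25 mm. Dark controls (x, y mm): power rocker (-90, 65), unit rocker (-110, 0), round tare button (-90, -65); flat display between. Side, place and yaw (to 0.3 rad) vary
- spare: the spare scale, same model and controls, nothing on its platform; not to be used. Origin and axes as on the other. On both, the steel platform is 160 mm (x) by 180 mm (y), centred at x +55 mm, top 52 mm high
- scale_power (a joint): dish scale's power rocker, 56 mm long (scale x), 24 mm wide, V-shaped top, hinged at its middle 48 mm above the counter. rad: about 0 = off (near half down and level, far half (+x) tilted up 0.3 rad, its end 8 mm higher); 0.3 = on, the stop (far half pressed level, 48 mm high). Takes about 3 N at mid-half; stays where left (friction)
- scale_unit (a joint): dish scale's unit rocker, same shape, 56 mm long (scale y), 24 mm wide, hinged at its middle 48 mm above the counter. rad: about 0 = ounces (left half down and level, right half (-y) tilted up 0.3 rad); 0.3 = grams, the stop (right half pressed level, 48 mm high). Takes about 3 N; stays where left (friction)
- scale_power_press (a point): point on the top face of the far half of that power rocker, 19 mm from its hinge; it moves with the rocker: about 5.6 mm above the hinge when off, 48 mm above the counter when fully on
- scale_unit_press (a point): point on the top face of the right half of that unit rocker, 19 mm from its hinge; moves with it: about 5.6 mm above the hinge at 0, 48 mm above the counter when fully pressed
- scale_tare (a joint): round tare button of the scale with the dish, 28 mm across, moving straight down. Value in m: 0 = up, 0.006 = fully down; spring, 1.2 N at first and about 4.8 N fully down; comes up by itself
- scale_tare_top (a point): centre of the top face of that tare button, 50 mm above the counter when up, 44 mm when fully down
- spare_power (a joint): power rocker of the spare scale, same as on the other one; leave it as it is
- spare_unit (a joint): unit rocker of the spare scale, same as on the other one; leave it as it is
- spare_tare (a joint): tare button of the spare scale, same as on the other one; leave it as it is
- dish: open rectangular glass dish, 125 by 120 mm, 38 mm high, loose on the platform of the scale to use. Origin: centre of its underside
- jar: small amber glass jar with a steel cap, 52 mm across, 75 mm high, loose, standing in the gap between the two scales. Origin: centre of its underside
- tin: small tin with a paper label, 66 mm across, 70 mm high, loose, also in the gap between the scales. Origin: centre of its underside
- oil: small amber oil bottle, 54 mm across, 105 mm high, loose, at one side of the table outside the scales. Origin: centre of its underside
- carton: small milk carton, 58 by 58 mm, 103 mm high, loose, at the other side. Origin: centre of its underside
- mug: white mug, 80 mm across, 90 mm high, loose, at the far end of the gap between the scales. Origin: centre of its underside
- spoon: steel spoon, 130 mm long, lying loose on the counter at the robot's end of the gap between the scales. Its long axis is its x axis
Mind the look-alikes: they are no part of the job. What is shaped like the dish but blue is not meant.

How it is judged:
By the outcome, as a careful person would: the job done as asked, in the order asked, and still so for the second after the job is handed in, with the robot touching nothing.
It also fails if it takes over 51 s, if anything falls off the work surface, if the arm or the gripper's body presses on something with over 40 N, if the wrist force passes 120 N, or if a joint passes its speed limit or range.

## Robot

A 6-joint arm with a two-finger parallel gripper is mounted at the origin on the work surface. World frame = base frame: x ahead of the robot, y to its left, z up, the work surface at z = 0. Lengths are in m, angles in rad, forces in N, time in s.
With the tool pointing down it reaches from about 0.425 to 0.925 m from the base axis. Payload 12.5 kg.
Tool frame: the origin (TCP) lies on the centre line of the jaws, within the pads' length; the fingertips stand 8 mm ahead of it and the grasp point (between the pads) lies 11 mm behind it; z points along the fingers, y is the direction in which the jaws open and shut (so a half turn about z gives the same grasp; the last joint's range is limited). The gripper opens to 85 mm and grips with 20 to 120 N. Pads are 22 mm wide; open, the fingers measure 114 mm over their backs; the gripper's body (76 mm by 85 mm) begins 54 mm behind the grasp point. The pads swing forward as they close: fully open they stand 13 mm farther back than shut.
Start: joints at [1.195, 0.491, 1.559, -0, 1.092, -0.106], TCP at [0.167, 0.602, 0.239] pointing down, gripper open.
Joint ranges: [-3.1, 3.1], [-0.84, 2.19], [0.05, 2.79], [-1.13, 4.28], [0.06, 2.93], [-2.69, 2.69]. Speed limits (rad/s): [2.22, 2.22, 2.79, 3.14, 3.14, 3.14].

## Interface

Orientations are given as a unit quaternion [x, y, z, w].
In Python, from cell import env, viewer gives the robot as it stands.
- The arm moves only by the shell command python3 -m jog 'ROWS' [FORCE]. ROWS is JSON, a list of rows, each an object with "hand": the finger opening in cm, from 0 to 8.54; "dp": the shift along the tool's x, y, z in cm, a list of three; "rotation": the turn, a rotation vector about the tool's x, y, z in degrees, a list of three. A call has 1 to 20 rows; each row shifts and turns the commanded pose from where the row before left it, along the tool's axes as they then stand; what a row does not reach is not made up. A row lasts 1/10 s, in which the tool goes at most 50 mm and 8.59 degrees, less where a joint would pass 70% of its speed; a pose out of reach is approached as far as the arm can. A call is refused whole if a number of a shift passes 5 or a number of a turn 8.59, either way. A call with a gripper value outside its range is refused whole. The fingers move at their own pace and stop on an object; FORCE is the grip in N (left out, the last holds). Time passes only in rows, so rows that do not move let the fingers close. It gives the time, the measured TCP pose, the force and the opening at its end, in the units of the state.
- env.read_state(): the state, without advancing time (a new reading comes with each control period).
- viewer.grab_frame(name): name is "scene" or "side" or "wrist"; returns a dict with "image" (480x640x3 uint8, red, green, blue), "vfov" (degrees; the focal length in pixels is half the picture's height over the tangent of half this angle, whatever the lens; pixels are square), "cx", "cy" (the principal point, pixels), "world_from_camera" (4x4, takes a point from camera to world coordinates); the wrist camera has in their place "tool_from_camera" (4x4, takes a point from camera to tool coordinates, whose origin is the TCP and whose axes are the flange's). Camera axes: x right, y down, z forward; pixel columns grow to the right and rows downward; lengths in m; the calibration is good to about 2 mm. A picture is of the moment at which its call begins: read the wrist's pose just before it. There is no depth.
- env.finish_job(): hands the job in, once; it reports no verdict.
The state is a dict: "clock": time; "q": joint angles; "qvel": joint speeds; "effort": joint torques, N m; "tcp_pos": TCP position; "tool_rot": TCP orientation; "wrist_force": force on the tool from outside, world axes, zero at the start; "torque": the same for the moment, N m; "width": finger opening in m.
Only numpy, scipy, OpenCV 4.12 (cv2) and the standard library are available. Lean on these libraries where they do the work, as an engineer would, in place of code of your own. Each camera call takes 0.05 s, during which the arm holds its last target. There are 200 camera calls.

## Working session

There is one attempt and no reset: what is moved stays moved. The work goes in short steps, Python scripts to look and compute and a shell command to move; the robot and the scene stay as the last step left them, time stands still between calls to the robot, and variables do not carry over. Pictures are saved under pics/ and viewed, about 8 in all and at most 12, crops included, and the job is handed in when it is done.

```bash
mkdir -p pics
cat > h.py <<'E'
from cell import env, viewer
import cv2, numpy as np
from scipy.spatial.transform import Rotation as R
def grab(n,fn):
    s=env.read_state(); f=viewer.grab_frame(n)
    cv2.imwrite(fn,np.ascontiguousarray(f['image'][:,:,::-1]))
    if n=='wrist':
        T=np.eye(4);T[:3,:3]=R.from_quat(s['tool_rot']).as_matrix();T[:3,3]=s['tcp_pos']
        W=T@np.array(f['tool_from_camera'])
    else: W=np.array(f['world_from_camera'])
    c=dict(W=W,f=240/np.tan(np.radians(f['vfov'])/2),cx=f['cx'],cy=f['cy'])
    np.save(fn[:-4]+'.npy',c,allow_pickle=True); return c
def load(fn): return np.load(fn,allow_pickle=True).item()
def px2w(c,u,v,z):
    d=c['W'][:3,:3]@np.array([(u-c['cx'])/c['f'],(v-c['cy'])/c['f'],1]);o=c['W'][:3,3]
    return o+d*(z-o[2])/d[2]
def w2px(c,p):
    q=c['W'][:3,:3].T@(np.array(p)-c['W'][:3,3]);return c['cx']+c['f']*q[0]/q[2],c['cy']+c['f']*q[1]/q[2]
E
python3 - <<'E'
from h import *
for n in('scene','side','wrist'):
    c=grab(n,f'pics/{n}0.png');print(n,c['W'].round(3).tolist(),c['f'],c['cx'],c['cy'])
print(env.read_state())
E
```

```text
scene [[-0.678, 0.626, -0.387, 1.011], [0.735, 0.569, -0.369, 0.457], [-0.011, -0.534, -0.845, 1.102], [0.0, 0.0, 0.0, 1.0]] 561.4012087044007 310.96445676497945 245.72049430447717
side [[0.999, 0.0, 0.041, 0.48], [-0.035, -0.512, 0.858, -1.181], [0.021, -0.859, -0.512, 0.763], [0.0, 0.0, 0.0, 1.0]] 614.8768913155606 317.9425271857021 237.3296806626241
wrist [[0.266, 0.93, 0.253, 0.103], [0.964, -0.256, -0.071, 0.621], [-0.001, 0.263, -0.965, 0.374], [0.0, 0.0, 0.0, 1.0]] 398.709017878737 324.51594265069076 234.22038122123692
{'clock': 0.15, 'q': array([ 1.19540156e+00,  4.91394805e-01,  1.55930345e+00, -1.11876062e-05,
        1.09171697e+00, -1.05601585e-01]), 'qvel': array([ 0.00046939, -0.00303982, -0.00288626, -0.00016314,  0.0015085 ,
        0.00311069]), 'effort': array([ 2.03550306e-03, -6.18711448e+01, -2.61690563e+01, -4.63423953e-05,
        3.18984043e-03,  4.81182735e-05]), 'tcp_pos': array([0.16650538, 0.60224766, 0.23888039]), 'tool_rot': array([ 1.34485275e-01,  9.90915507e-01, -4.00628502e-04, -9.31419876e-05]), 'wrist_force': array([ 0.50204629,  0.06829999, -0.6767765 ]), 'torque': array([ 0.03060057, -0.02414145, -0.04229018]), 'width': 0.08564009695909633}
```

View pics/scene0.png

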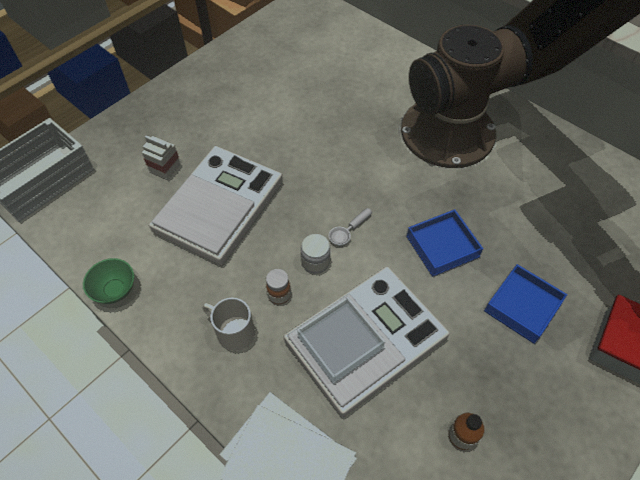

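The dish scale is at about (367,340), with tare near (381,287), unit near (407,304) and power near (423,332). The spare is on the other side, at (217,203). I'll enlarge the dish scale.

Run:
```python
from h import *
im=cv2.imread('pics/scene0.png')[255:415,275:465]
cv2.imwrite('pics/crop0.png',cv2.resize(im,None,fx=3.6,fy=3.6,interpolation=cv2.INTER_CUBIC)[:, :])
```

```text
(no output)
```

View pics/crop0.png

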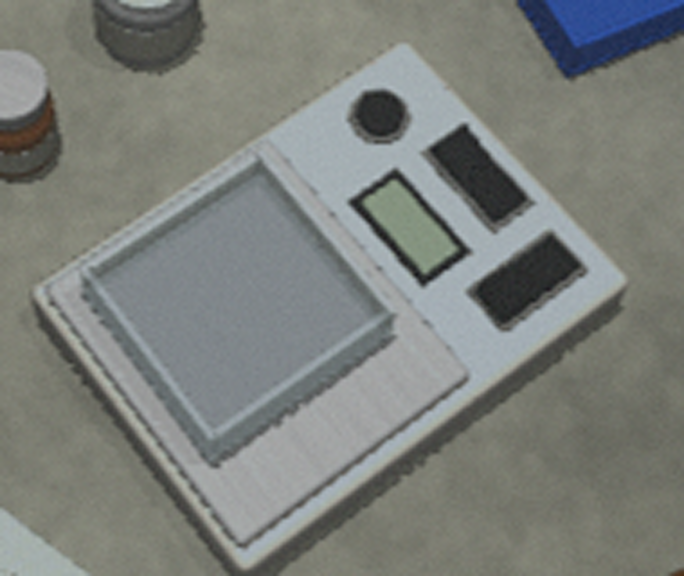

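Run:
```python
from h import *
from scipy.optimize import least_squares
c=load('pics/scene0.npy')
pts=[(405,45,-.14,-.1,.04),(625,280,-.14,.1,.04),(243,568,.14,.1,.04),(37,292,.14,-.1,.04),(380,114,-.09,-.065,.05),(479,177,-.11,0,.05),(527,281,-.09,.065,.05)]
uv=np.array([(275+p[0]/3.6,255+p[1]/3.6) for p in pts])
def proj(a):
    C,S=np.cos(a[2]),np.sin(a[2])
    return np.array([w2px(c,(a[0]+C*p[2]-S*p[3],a[1]+S*p[2]+C*p[3],p[4])) for p in pts])
r=least_squares(lambda a:(proj(a)-uv).ravel(),[.6,.25,0]);print(r.x);print((proj(r.x)-uv).round(1).tolist())
x,y,t=r.x;C,S=np.cos(t),np.sin(t)
for n,a,b,z in[('power',-.071,.065,.0536),('unit',-.11,-.019,.0536),('tare',-.09,-.065,.05)]: print(n,x+C*a-S*b,y+S*a+C*b)
s=env.read_state();print(R.from_quat(s['tool_rot']).as_matrix().round(3))
```

```text
[ 0.60583118  0.22226374 -0.19873995]
[[0.1, -2.4], [2.7, 0.8], [-0.4, 2.7], [-3.3, -0.6], [0.1, -0.4], [0.1, -0.6], [0.7, -0.8]]
power 0.5490619582182733 0.3000021216710793
unit 0.49424515280596454 0.22535550189235734
tare 0.5047695003890029 0.17631227495987056
[[-0.964  0.267 -0.   ]
 [ 0.267  0.964 -0.001]
 [ 0.    -0.001 -1.   ]]
```

View pics/wrist0.png

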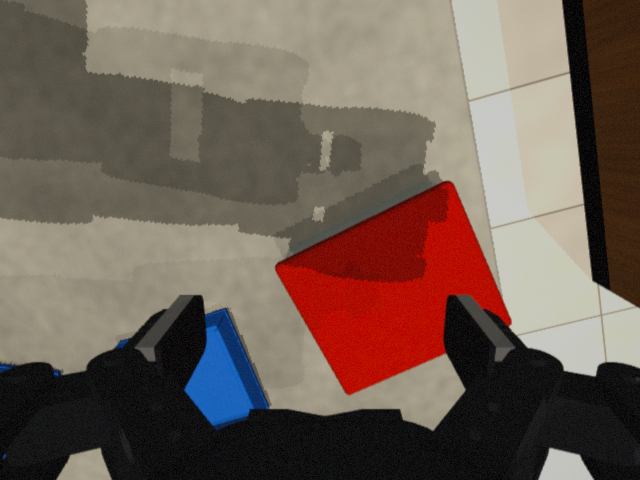

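The scale fit gives x=0.606, y=0.222, yaw=-0.199, with the controls agreeing to under 1 px. The wrist view shows only the red bin and a blue tray, with nothing in the way. Next I go above the power rocker.

```bash
python3 -m jog '[{"hand":0,"dp":[-2.81,-1.18,0.4],"rotation":[0,0,0]},{"hand":0,"dp":[-2.81,-1.18,0.4],"rotation":[0,0,0]},{"hand":0,"dp":[-2.81,-1.18,0.4],"rotation":[0,0,0]},{"hand":0,"dp":[-2.81,-1.18,0.4],"rotation":[0,0,0]},{"hand":0,"dp":[-2.81,-1.18,0.4],"rotation":[0,0,0]},{"hand":0,"dp":[-2.81,-1.18,0.4],"rotation":[0,0,0]},{"hand":0,"dp":[-2.81,-1.18,0.4],"rotation":[0,0,0]},{"hand":0,"dp":[-2.81,-1.18,0.4],"rotation":[0,0,0]},{"hand":0,"dp":[-2.81,-1.18,0.4],"rotation":[0,0,0]},{"hand":0,"dp":[-2.81,-1.18,0.4],"rotation":[0,0,0]},{"hand":0,"dp":[-2.81,-1.18,0.4],"rotation":[0,0,0]},{"hand":0,"dp":[-2.81,-1.18,0.4],"rotation":[0,0,0]},{"hand":0,"dp":[-2.81,-1.18,0.4],"rotation":[0,0,0]},{"hand":0,"dp":[-2.81,-1.18,0.4],"rotation":[0,0,0]},{"hand":0,"dp":[-2.81,-1.18,0.4],"rotation":[0,0,0]},{"hand":0,"dp":[-2.81,-1.18,0.4],"rotation":[0,0,0]},{"hand":0,"dp":[0,0,0],"rotation":[0,0,-4.1]},{"hand":0,"dp":[0,0,0],"rotation":[0,0,0]},{"hand":0,"dp":[0,0,0],"rotation":[0,0,0]}]'
cat > go.py <<'E'
from h import *
import sys
# target world x y z -> tool delta in cm; plus yaw error to scale yaw
def go(p,t=-0.1987):
    s=env.read_state();M=R.from_quat(s['tool_rot']).as_matrix()
    a=np.arctan2(M[1,0],M[0,0]);w=np.degrees((np.pi+t-a+np.pi)%(2*np.pi)-np.pi)
    print('tcp',s['tcp_pos'].round(4),'dtool cm',(M.T@(np.array(p)-s['tcp_pos'])*100).round(2),'turn z',-w.round(2),'F',s['wrist_force'].round(1),'w',round(s['width'],4),'t',s['clock'])
if __name__=='__main__': go([float(v) for v in sys.argv[1:4]])
E
python3 go.py 0.549 0.300 0.16
python3 -c "
from h import *
c=grab('wrist','pics/wrist1.png')"
```

```text
clock: 2.05
tcp_pos: [0.5493, 0.3007, 0.1752]
tool_rot: [0.1, 0.995, -0.0, -0.0]
wrist_force: [0.6, 0.2, 0.9]
width: 0.0002
tcp [0.5493 0.3007 0.1752] dtool cm [ 0.01 -0.08  1.52] turn z -0.07 F [0.6 0.2 0.9] w 0.0002 t 2.05
```

View pics/wrist1.png

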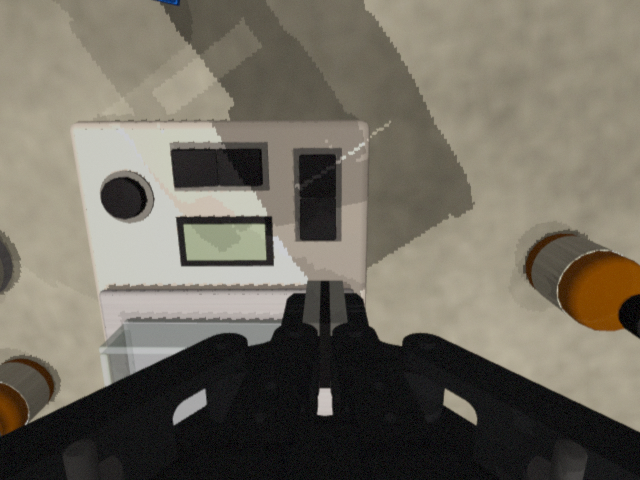

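The wrist view shows tare at (124,196), the unit hinge at (218,167) and the power hinge at (318,196). The dish and the oil bottle (590,280) are clear of the work area.

Run:
```python
from h import *
c=load('pics/wrist1.npy')
P={n:px2w(c,u,v,z) for n,u,v,z in[('tare',124,196,.05),('unit',218,168,.048),('power',318,196,.048)]}
L=np.array([[-.09,-.065],[-.11,0],[-.09,.065]]);W=np.array([P[k][:2] for k in('tare','unit','power')])
H=L-L.mean(0);G=W-W.mean(0);t=np.arctan2((H[:,0]*G[:,1]-H[:,1]*G[:,0]).sum(),(H*G).sum())
C=np.array([[np.cos(t),-np.sin(t)],[np.sin(t),np.cos(t)]])
o=W.mean(0)-C@L.mean(0);print(t,o,(W-o-L@C.T)*1000)
for n,l in[('power',(-.071,.065)),('unit',(-.11,-.019)),('tare',(-.09,-.065))]:print(n,o+C@l)
```

```text
-0.199867692046879 [0.60363829 0.22047901] [[-0.39202953  1.61030345]
 [ 0.97385754 -1.0255615 ]
 [-0.58182801 -0.58474195]]
power [0.54695678 0.29828136]
unit [0.49205582 0.22369661]
tare [0.50252486 0.17464155]
```

```bash
python3 -m jog '[{"hand":0,"dp":[0.1,-0.2,2.5],"rotation":[0,0,0]},{"hand":0,"dp":[0,0,2.5],"rotation":[0,0,0]},{"hand":0,"dp":[0,0,2.5],"rotation":[0,0,0]},{"hand":0,"dp":[0,0,2.5],"rotation":[0,0,0]},{"hand":0,"dp":[0,0,0],"rotation":[0,0,0]},{"hand":0,"dp":[0,0,0.4],"rotation":[0,0,0]},{"hand":0,"dp":[0,0,0.4],"rotation":[0,0,0]},{"hand":0,"dp":[0,0,0],"rotation":[0,0,0]}]'
python3 go.py .548 .299 .056
python3 -m jog '[{"hand":0,"dp":[0,0,0.3],"rotation":[0,0,0]},{"hand":0,"dp":[0,0,0.3],"rotation":[0,0,0]},{"hand":0,"dp":[0,0,0.3],"rotation":[0,0,0]},{"hand":0,"dp":[0,0,0],"rotation":[0,0,0]},{"hand":0,"dp":[0,0,0],"rotation":[0,0,0]}]'
python3 go.py .548 .299 .056
```

```text
clock: 2.9
tcp_pos: [0.5483, 0.2991, 0.0679]
tool_rot: [0.099, 0.995, 0.0, 0.0]
wrist_force: [-0.3, 0.2, 0.0]
width: -0.0001
tcp [0.5483 0.2991 0.0679] dtool cm [ 0.03 -0.02  1.19] turn z 0.03 F [-0.3  0.2  0. ] w -0.0001 t 2.9
clock: 3.4
tcp_pos: [0.5481, 0.2988, 0.0582]
tool_rot: [0.099, 0.995, -0.0, -0.0]
wrist_force: [1.1, -0.2, 1.3]
width: 0.0002
tcp [0.5481 0.2988 0.0582] dtool cm [0.01 0.02 0.22] turn z 0.02 F [ 1.1 -0.2  1.3] w 0.0002 t 3.4
```

```bash
python3 -m jog '[{"hand":0,"dp":[0,0,0.1],"rotation":[0,0,0]},{"hand":0,"dp":[0,0,0.1],"rotation":[0,0,0]},{"hand":0,"dp":[0,0,0],"rotation":[0,0,0]}]'
python3 -m jog '[{"hand":0,"dp":[0,0,0.1],"rotation":[0,0,0]},{"hand":0,"dp":[0,0,0],"rotation":[0,0,0]}]'
```

```text
clock: 3.7
tcp_pos: [0.5482, 0.2988, 0.0562]
tool_rot: [0.099, 0.995, -0.0, -0.0]
wrist_force: [0.2, 1.0, 1.0]
width: 0.0
clock: 3.9
tcp_pos: [0.5482, 0.2988, 0.0559]
tool_rot: [0.099, 0.995, 0.0, 0.0]
wrist_force: [-1.7, -1.7, 8.6]
width: -0.0001
```

```bash
python3 -m jog '[{"hand":0,"dp":[0,0,0.1],"rotation":[0,0,0]},{"hand":0,"dp":[0,0,0],"rotation":[0,0,0]},{"hand":0,"dp":[0,0,0],"rotation":[0,0,0]}]'
python3 -m jog '[{"hand":0,"dp":[0,0,-2],"rotation":[0,0,0]},{"hand":0,"dp":[0,0,-3],"rotation":[0,0,0]},{"hand":0,"dp":[0,0,-3],"rotation":[0,0,0]},{"hand":0,"dp":[0,0,0],"rotation":[0,0,0]},{"hand":0,"dp":[0,0,0],"rotation":[0,0,0]}]'
python3 go.py .493 .2245 .135
python3 - <<'E'
from h import *
grab('wrist','pics/w2.png');grab('side','pics/s2.png')
a=cv2.imread('pics/w2.png')[60:360,60:460];cv2.imwrite('pics/w2c.png',cv2.resize(a,None,fx=2,fy=2))
E
```

```text
clock: 4.2
tcp_pos: [0.5482, 0.2989, 0.0558]
tool_rot: [0.099, 0.995, 0.0, 0.0]
wrist_force: [-4.2, -3.4, 17.8]
width: 0.0003
clock: 4.7
tcp_pos: [0.548, 0.2989, 0.1344]
tool_rot: [0.099, 0.995, 0.0, 0.0]
wrist_force: [0.4, -0.3, -0.6]
width: 0.0
tcp [0.548  0.2989 0.1344] dtool cm [ 3.93 -8.37 -0.06] turn z 0.03 F [ 0.4 -0.3 -0.6] w 0.0 t 4.7
```

View pics/w2c.png

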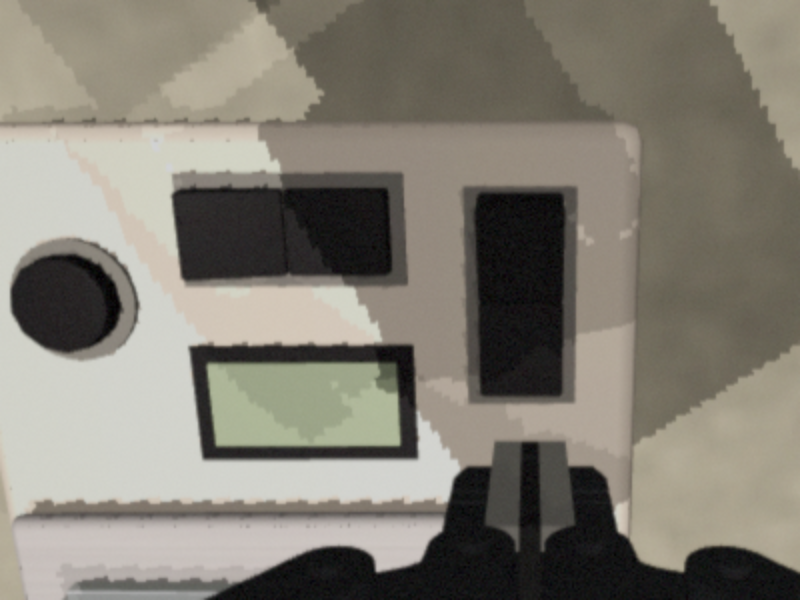

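The power rocker stopped hard with the tip at 48 mm. The unit hinge is at crop (286,232) and tare at (65,303). I'll check both from this closer view.

Run:
```python
from h import *
c=load('pics/w2.npy');t=-.1995
h=px2w(c,203,176,.048);print('unit press',h[:2]+.019*np.array([np.sin(t),-np.cos(t)]));print('tare',px2w(c,92.5,211.5,.05));print('powerhinge',px2w(c,320,210,.048), 'exp',np.array([.548,.299])-.019*np.array([np.cos(t),np.sin(t)]))
```

```text
unit press [0.49260419 0.2228374 ]
tare [0.50324567 0.17582266 0.05      ]
powerhinge [0.5278719  0.30112001 0.048     ] exp [0.52937685 0.30276541]
```

```bash
python3 -m jog '[{"hand":0,"dp":[1.35,-2.8,0],"rotation":[0,0,0]},{"hand":0,"dp":[1.3,-2.85,0],"rotation":[0,0,0]},{"hand":0,"dp":[1.3,-2.85,0],"rotation":[0,0,0]},{"hand":0,"dp":[0,0,2],"rotation":[0,0,0]},{"hand":0,"dp":[0,0,2],"rotation":[0,0,0]},{"hand":0,"dp":[0,0,2],"rotation":[0,0,0]},{"hand":0,"dp":[0,0,0.6],"rotation":[0,0,0]},{"hand":0,"dp":[0,0,0],"rotation":[0,0,0]},{"hand":0,"dp":[0,0,0.3],"rotation":[0,0,0]},{"hand":0,"dp":[0,0,0.3],"rotation":[0,0,0]},{"hand":0,"dp":[0,0,0],"rotation":[0,0,0]}]'
python3 go.py .4927 .2235 .056
```

```text
clock: 5.9
tcp_pos: [0.493, 0.2234, 0.0626]
tool_rot: [0.099, 0.995, 0.0, 0.0]
wrist_force: [-0.7, -0.0, -0.5]
width: 0.0002
tcp [0.493  0.2234 0.0626] dtool cm [0.03 0.01 0.66] turn z 0.03 F [-0.7 -0.  -0.5] w 0.0002 t 5.9
```

```bash
python3 -m jog '[{"hand":0,"dp":[0,0,0.2],"rotation":[0,0,0]},{"hand":0,"dp":[0,0,0.2],"rotation":[0,0,0]},{"hand":0,"dp":[0,0,0.1],"rotation":[0,0,0]},{"hand":0,"dp":[0,0,0.1],"rotation":[0,0,0]},{"hand":0,"dp":[0,0,0.1],"rotation":[0,0,0]},{"hand":0,"dp":[0,0,0],"rotation":[0,0,0]}]'
python3 -m jog '[{"hand":0,"dp":[0,0,0.1],"rotation":[0,0,0]},{"hand":0,"dp":[0,0,0],"rotation":[0,0,0]},{"hand":0,"dp":[0,0,0],"rotation":[0,0,0]}]'
```

```text
clock: 6.5
tcp_pos: [0.4929, 0.2233, 0.0559]
tool_rot: [0.099, 0.995, 0.0, 0.0]
wrist_force: [-1.4, -2.9, 11.3]
width: 0.0
clock: 6.8
tcp_pos: [0.4929, 0.2233, 0.0557]
tool_rot: [0.099, 0.995, 0.0, 0.001]
wrist_force: [-4.5, -3.6, 22.7]
width: 0.0002
```

The unit rocker hit its stop at a tip height of 47.8 mm. I'll lift and move to tare at (.5033,.1757), rising enough to clear the rockers.

```bash
python3 -m jog '[{"hand":0,"dp":[0,0,-2],"rotation":[0,0,0]},{"hand":0,"dp":[0,0,-3],"rotation":[0,0,0]},{"hand":0,"dp":[0,0,-3],"rotation":[0,0,0]},{"hand":0,"dp":[0,0,0],"rotation":[0,0,0]},{"hand":0,"dp":[0,0,0],"rotation":[0,0,0]}]'
python3 go.py .5033 .1757 .066
python3 - <<'E'
from h import *
grab('wrist','pics/w3.png')
grab('scene','pics/sc3.png')
a=cv2.imread('pics/w3.png')[60:360,120:520];cv2.imwrite('pics/w3c.png',cv2.resize(a,None,fx=2,fy=2))
E
```

```text
clock: 7.3
tcp_pos: [0.4927, 0.2234, 0.1344]
tool_rot: [0.099, 0.995, 0.0, 0.0]
wrist_force: [-0.1, -0.1, -0.2]
width: -0.0003
tcp [0.4927 0.2234 0.1344] dtool cm [-1.98 -4.47  6.84] turn z 0.03 F [-0.1 -0.1 -0.2] w -0.0003 t 7.3
```

View pics/w3c.png

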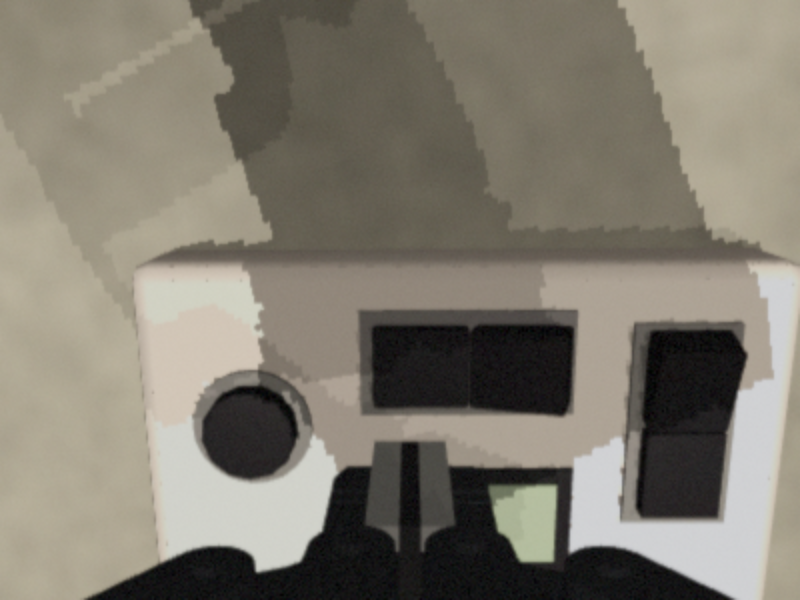

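Both rockers now show the pressed state: the near half of power and the left half of unit stand raised. Now tare.

```bash
python3 -m jog '[{"hand":0,"dp":[-1,-2.2,0],"rotation":[0,0,0]},{"hand":0,"dp":[-1,-2.3,0],"rotation":[0,0,0]},{"hand":0,"dp":[0,0,2],"rotation":[0,0,0]},{"hand":0,"dp":[0,0,2],"rotation":[0,0,0]},{"hand":0,"dp":[0,0,2],"rotation":[0,0,0]},{"hand":0,"dp":[0,0,0.8],"rotation":[0,0,0]},{"hand":0,"dp":[0,0,0],"rotation":[0,0,0]},{"hand":0,"dp":[0,0,0.3],"rotation":[0,0,0]},{"hand":0,"dp":[0,0,0.3],"rotation":[0,0,0]},{"hand":0,"dp":[0,0,0.3],"rotation":[0,0,0]},{"hand":0,"dp":[0,0,0.2],"rotation":[0,0,0]},{"hand":0,"dp":[0,0,0.1],"rotation":[0,0,0]},{"hand":0,"dp":[0,0,0],"rotation":[0,0,0]}]'
python3 go.py .5033 .1757 .052
```

```text
clock: 8.7
tcp_pos: [0.5037, 0.1753, 0.0545]
tool_rot: [0.099, 0.995, 0.0, 0.0]
wrist_force: [0.5, 1.7, 2.6]
width: 0.0004
tcp [0.5037 0.1753 0.0545] dtool cm [0.05 0.03 0.25] turn z 0.03 F [0.5 1.7 2.6] w 0.0004 t 8.7
```

```bash
python3 -m jog '[{"hand":0,"dp":[0,0,0.1],"rotation":[0,0,0]},{"hand":0,"dp":[0,0,0.1],"rotation":[0,0,0]},{"hand":0,"dp":[0,0,0.1],"rotation":[0,0,0]},{"hand":0,"dp":[0,0,0],"rotation":[0,0,0]}]'
python3 -m jog '[{"hand":0,"dp":[0,0,0.1],"rotation":[0,0,0]},{"hand":0,"dp":[0,0,0],"rotation":[0,0,0]},{"hand":0,"dp":[0,0,0],"rotation":[0,0,0]}]'
```

```text
clock: 9.1
tcp_pos: [0.5037, 0.1753, 0.0519]
tool_rot: [0.099, 0.995, 0.0, 0.0]
wrist_force: [-1.2, 0.9, 11.6]
width: -0.0001
clock: 9.4
tcp_pos: [0.5038, 0.1754, 0.0517]
tool_rot: [0.099, 0.995, 0.0, 0.001]
wrist_force: [-3.5, -0.5, 23.6]
width: -0.0002
```

Tare is at its stop (tip 43.7–43.9 mm, with the force jumping to 11.6 N, then 23.6 N). I'll lift away and check.

```bash
python3 -m jog '[{"hand":0,"dp":[0,0,-1],"rotation":[0,0,0]},{"hand":0,"dp":[0,0,-3],"rotation":[0,0,0]},{"hand":0,"dp":[0,0,-4],"rotation":[0,0,0]},{"hand":0,"dp":[0,0,-4],"rotation":[0,0,0]},{"hand":0,"dp":[2,0,-2],"rotation":[0,0,0]},{"hand":0,"dp":[0,0,0],"rotation":[0,0,0]},{"hand":0,"dp":[0,0,0],"rotation":[0,0,0]}]'
python3 - <<'E'
from h import *
grab('wrist','pics/w4.png');grab('scene','pics/sc4.png')
a=cv2.imread('pics/w4.png');b=cv2.imread('pics/sc4.png')
cv2.imwrite('pics/c4.png',np.hstack([cv2.resize(a,(400,300)),cv2.resize(b,(400,300))]))
E
```

```text
clock: 10.1
tcp_pos: [0.4837, 0.1791, 0.1901]
tool_rot: [0.099, 0.995, 0.0, 0.0]
wrist_force: [0.3, 0.8, -0.2]
width: -0.0004
```

View pics/c4.png

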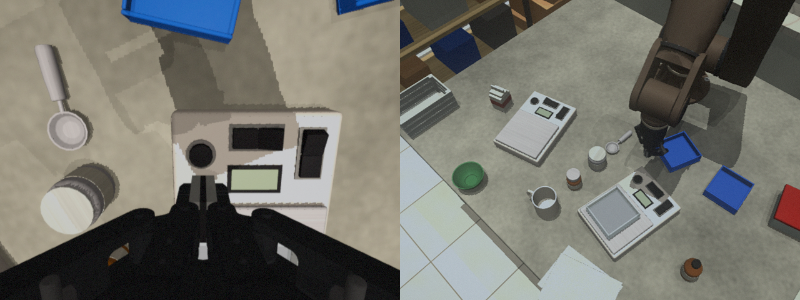

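View pics/w4.png

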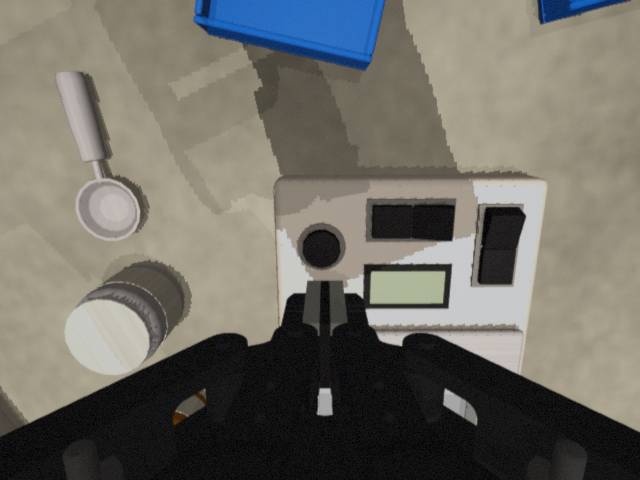

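The tare button is up (321,247), both rockers are in the pressed state, and everything else sits where it was.

```bash
python3 -c "
from cell import env
print(env.finish_job())"
```

```text
the job is handed in; nothing more can be done
None
```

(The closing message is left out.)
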